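# Unstack the glaze pots onto their saucers

## Task

Set out the four glaze pots for work: take the pile on the round board apart, lifting the top pot off before you move those under it, and stand each pot upright in the middle of the saucer of its own colour, flat on the saucer's floor. Tip no pot over, and leave the roll of tape and the white bottle where they are.

Things in the scene. Friction and masses are not known exactly. Their poses are not given: they have to be found in the camera images.
- pot_amber: Loose upright glaze pot, 53 mm high: round body 46 mm wide, white 48 mm lid from 39 mm up (fixed on), 0.07 kg, amber-yellow glaze, amber-yellow 43 mm dot on the lid. Starts as one of the pile's three lower pots: a tight triangle, lids 2 mm apart, axes 29 mm from the middle of a fixed plywood disc 130 mm wide, 9 mm thick. Origin: centre of underside, z up.
- pot_teal: Loose upright glaze pot, 53 mm high: round body 46 mm wide, black 48 mm lid from 39 mm up (fixed on), 0.07 kg, dark teal-green glaze, dark teal-green 43 mm dot on the lid. Starts as one of the pile's three lower pots: a tight triangle, lids 2 mm apart, axes 29 mm from the middle of a fixed plywood disc 130 mm wide, 9 mm thick. Origin: centre of underside, z up.
- pot_red: Loose upright glaze pot, 53 mm high: round body 46 mm wide, white 48 mm lid from 39 mm up (fixed on), 0.07 kg, red glaze, red 43 mm dot on the lid. Starts as one of the pile's three lower pots: a tight triangle, lids 2 mm apart, axes 29 mm from the middle of a fixed plywood disc 130 mm wide, 9 mm thick. Origin: centre of underside, z up.
- pot_slate: Loose upright glaze pot, 53 mm high: round body 46 mm wide, black 48 mm lid from 39 mm up (fixed on), 0.07 kg, slate blue-grey glaze, slate blue-grey 43 mm dot on the lid. Starts on top of the pile, on the lids of the other three. Origin: centre of underside, z up.
- saucer_amber: amber-yellow glazed round saucer, fixed to the table: 83 mm across the rim, 9 mm high, wall 4 mm, flat floor 4 mm above the table and about 70 mm across inside, so that a pot stands in it with some 12 mm to spare all round. Origin: centre of its underside (on the table), z up.
- saucer_teal: dark teal-green glazed round saucer, fixed to the table: 83 mm across the rim, 9 mm high, wall 4 mm, flat floor 4 mm above the table and about 70 mm across inside, so that a pot stands in it with some 12 mm to spare all round. Origin: centre of its underside (on the table), z up.
- saucer_red: red glazed round saucer, fixed to the table: 83 mm across the rim, 9 mm high, wall 4 mm, flat floor 4 mm above the table and about 70 mm across inside, so that a pot stands in it with some 12 mm to spare all round. Origin: centre of its underside (on the table), z up.
- saucer_slate: slate blue-grey glazed round saucer, fixed to the table: 83 mm across the rim, 9 mm high, wall 4 mm, flat floor 4 mm above the table and about 70 mm across inside, so that a pot stands in it with some 12 mm to spare all round. Origin: centre of its underside (on the table), z up.
- tape: Bystander: loose roll of cream masking tape, a ring 100 mm across, 25 mm high, lying flat on the table. Origin: centre of its underside, z up.
- bottle_white: Bystander: loose white squeeze bottle with a dark nozzle, 52 mm across, 150 mm high, standing on the table behind the work. Origin: centre of its underside, z up.
Things that resemble listed ones, but are neither listed nor needed, are in the scene too. There is more than one size of the saucer_amber; the one meant has the size given above.

How it is judged:
By the outcome, as a careful person would: the job done as asked, in the order asked, and still so for the second after the job is handed in, with the robot touching nothing.
It also fails if it takes over 107 s, if anything falls off the work surface, if the arm or the gripper's body presses on something with over 40 N, if the wrist force passes 120 N, or if a joint passes its speed limit or range.

## Robot

A 6-joint arm with a two-finger parallel gripper is mounted at the origin on the work surface; the furniture and walls round the work are solid. World frame = base frame: x ahead of the robot, y to its left, z up, the work surface at z = 0. Lengths are in mm, angles in rad, forces in N, time in s.
With the tool pointing down it reaches from about 350 to 775 mm from the base axis. Payload 7.3 kg.
Tool frame: the origin (TCP) lies midway between the tips of the shut fingers; the grasp point (between the pads) lies 19 mm behind it; z points along the fingers, y is the line along which they close (so a half turn about z gives the same grasp; the last joint's range is limited). The gripper opens to 92 mm and grips with 3 to 60 N. Pads are 19 mm wide; open, the fingers measure 130 mm over their backs; the gripper's body (75 mm by 190 mm) begins 47 mm behind the grasp point.
Start: joints at [-1.463, 0.342, 1.524, -0, 1.275, -0.146], TCP at [131.841, -508.196, 226.741] pointing down, gripper open.
Joint ranges: [-2.53, 2.53], [-0.77, 2.02], [0.04, 2.7], [-1, 4.14], [0.28, 2.66], [-3.11, 3.11]. Speed limits (rad/s): [2.57, 2.57, 3.14, 3.14, 3.14, 3.14].

## Interface

Orientations are given as [roll, pitch, yaw] about the fixed x, y, z axes, in that order (R = Rz(yaw) Ry(pitch) Rx(roll)).
In Python, from plant import bot gives the robot as it stands.
- The arm moves only by the tool jog_arm, never from a script. Its arguments are lists of equal length, an entry for each row: "dp": the shift along the tool's x, y, z in m, a list of three; "twist": the turn about the tool's z in degrees. A call has 1 to 10 rows; each row shifts and turns the commanded pose from where the row before left it, along the tool's axes as they then stand; what a row does not reach is not made up. A row lasts 1/8 s, in which the tool goes at most 62.5 mm and 10.7 degrees, less where a joint would pass 70% of its speed; a pose out of reach is approached as far as the arm can. A call is refused whole if a number of a shift passes 0.0625 or a number of a turn 10.7, either way. A call with a gripper value outside its range is refused whole. "jaw" is the finger opening in m, from 0 to 0.0918, set as the call begins (left out, the last holds). The fingers move at their own pace and stop on an object; the grip force is fixed at half the most. Time passes only in rows, so rows that do not move let the fingers close. It gives the time, the measured TCP pose, the force, the opening and the grip force at its end, in the units of the state.
- bot.get_obs(): the state, without advancing time (a new reading comes with each control period).
- bot.capture(name): name is "scene" or "side" or "wrist"; returns the picture (384x512x3 uint8, blue, green, red); there is no depth.
- bot.camera_params(name): a dict with "fx", "fy", "cx", "cy" (pixels), "k1" (the pictures are not rectified: a ray, as slopes to the right and down, at radius r is drawn at 1 + k1 r^2 times it, then the intrinsics apply), "R" (3x3) and "t" (3): a world point X has camera coordinates R X + t. Camera axes: x right, y down, z forward; pixel columns grow to the right and rows downward; lengths in mm; the calibration is good to about 2 mm. A picture is of the moment at which its call begins: read the wrist's pose just before it. camera_params takes no time and is no camera call; for the wrist camera it gives the pose at the moment of the call.
- bot.close_job(): hands the job in; it is judged then, once.
Trained networks look in the newest picture that a camera, given by its name, has taken for a name from the list of things; names that differ only in an ending like _2 or _b are one class to them, and where a whole thing is asked for, a point or a joint stands for the part that bears it (a point fixed in the world has none). Each returns a list of dicts, best first, with "confidence" (0 to 1); they miss things now and then, are a little off and sometimes report something else, mostly with a low value. They report only what shows in the picture. A call takes as long as a camera call. They do not tell look-alikes from the thing itself.
- bot.find_in(camera, label): "bbox" ([centre column, centre row, width, height] in pixels, round what is visible of it).
- bot.masks_of(camera, label): "pixels" (384x512 bool, what is visible of it) and "bbox" ([centre column, centre row, width, height] in pixels, round what is visible of it).
The state is a dict: "time": time; "joint_positions": joint angles; "dq": joint speeds; "tau": joint torques, N m; "tool_pos": TCP position; "tcp_rot": TCP orientation; "contact_force": force on the tool from outside, world axes, zero at the start; "moment": the same for the moment, N m; "grip_width": finger opening in mm; "finger_force": force on a finger pad.
Only numpy, scipy, OpenCV 4.12 (cv2) and the standard library are available. Lean on these libraries where they do the work, as an engineer would, in place of code of your own. Each camera call takes 0.05 s, during which the arm holds its last target. There are 200 camera calls.

## Working session

There is one attempt and no reset: what is moved stays moved. The work goes in short steps, Python scripts to look and compute and a tool call to move; the robot and the scene stay as the last step left them, time stands still between calls to the robot, and variables do not carry over. Pictures are saved under pics/ and viewed, at most 14 in all, crops included, and the job is handed in when it is done.

Besides the shell and the picture viewer there is one more tool, called after "Request:" as name([rows], argument=value, ...), one row to a line, values as JSON. jog_arm: Moves the arm, as the interface text tells. Its arguments: {"type":"object","properties":{"dp":{"type":"array"},"twist":{"type":"array"},"jaw":{"type":"number"}},"required":["dp","twist"]}

```bash
mkdir -p pics; ls
cat > h.py <<'E'
import numpy as np, cv2
from plant import bot
def ray(cam,u,v,p=None):
    p=p or bot.camera_params(cam)
    K=np.array([[p['fx'],0,p['cx']],[0,p['fy'],p['cy']],[0,0,1.]])
    d=np.array([(u-p['cx'])/p['fx'],(v-p['cy'])/p['fy']]); s=d.copy()
    for _ in range(20): s=d/(1+p['k1']*(s@s))
    R=np.array(p['R']);t=np.array(p['t'])
    return -R.T@t, R.T@np.array([s[0],s[1],1])
def at_z(cam,u,v,z,p=None):
    o,d=ray(cam,u,v,p); return (o+d*(z-o[2])/d[2])[:2]
def proj(cam,X,p=None):
    p=p or bot.camera_params(cam)
    c=np.array(p['R'])@np.array(X,float)+np.array(p['t']); s=c[:2]/c[2]; s=s*(1+p['k1']*(s@s))
    return np.array([p['fx']*s[0]+p['cx'],p['fy']*s[1]+p['cy']])
E
python3 - <<'E'
from h import *
a=bot.capture('scene');b=bot.capture('side')
cv2.imwrite('pics/scene.png',a);cv2.imwrite('pics/side.png',b)
for c in('scene','side'):
    p=bot.camera_params(c); print(c,-np.array(p['R']).T@np.array(p['t']))
    for l in ['pot_amber','pot_teal','pot_red','pot_slate','saucer_amber','saucer_teal','saucer_red','saucer_slate','tape','bottle_white']:
        z=53 if 'pot' in l else 9
        for r in bot.find_in(c,l)[:4]:
            bb=np.array(r['bbox']); print(l,round(r['confidence'],2),bb.round(),at_z(c,bb[0],bb[1],z).round())
print(bot.get_obs()['time'],bot.get_obs()['tcp_rot'])
E
```

```text
pics
scene [ 962.71683417  402.33224254 1195.37072114]
pot_amber 0.18 [238. 173.  17.  21.] [ 497. -114.]
pot_teal 0.52 [238. 172.  18.  16.] [ 496. -117.]
pot_teal 0.15 [236. 155.  15.  21.] [ 452. -170.]
pot_red 0.55 [225. 163.   4.  22.] [ 499. -173.]
pot_slate 0.51 [238. 156.  19.  19.] [ 448. -163.]
saucer_amber 0.78 [387. 223.  26.  18.] [288. 348.]
saucer_amber 0.71 [246. 239.  27.  27.] [636.  52.]
saucer_teal 0.6 [209. 206.  23.  23.] [ 636. -116.]
saucer_red 0.84 [177. 170.  26.  20.] [ 615. -300.]
saucer_slate 0.64 [208. 144.  18.  16.] [ 466. -298.]
saucer_slate 0.37 [245. 161.   7.  16.] [ 427. -151.]
tape 0.94 [278. 199.  29.  28.] [461.  31.]
bottle_white 0.66 [206. 239.  20.  26.] [722. -41.]
side [  522.91530207 -1468.07167118   740.44316944]
pot_amber 0.72 [240. 217.  13.  20.] [ 445. -186.]
pot_teal 0.63 [259. 207.   4.  11.] [ 502. -119.]
pot_red 0.57 [252. 220.  12.  22.] [ 482. -203.]
pot_slate 0.78 [250. 202.  18.  18.] [471. -84.]
pot_slate 0.32 [260. 207.   4.  10.] [ 503. -119.]
saucer_amber 0.47 [298. 199.  23.  13.] [632.  33.]
saucer_amber 0.45 [206. 166.   7.   2.] [281. 321.]
saucer_teal 0.83 [302. 221.  27.  15.] [ 636. -123.]
saucer_red 0.94 [297. 253.  25.  18.] [ 611. -314.]
saucer_slate 0.89 [248. 255.  25.  20.] [ 474. -326.]
tape 0.71 [248. 199.  32.  14.] [461.  29.]
bottle_white 0.66 [332. 191.  18.  44.] [759. 107.]
1.1 [3.14147114e+00 1.65997602e-05 2.53793978e-01]
```

Run:
```python
import cv2
a=cv2.imread('pics/scene.png');b=cv2.imread('pics/side.png')
cv2.imwrite('pics/s1.png',cv2.resize(a[110:290,150:420],None,fx=2.96,fy=2.96,interpolation=3))
cv2.imwrite('pics/s2.png',cv2.resize(b[140:290,180:350],None,fx=4,fy=4,interpolation=3))
```

```text
(no output)
```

View pics/s1.png

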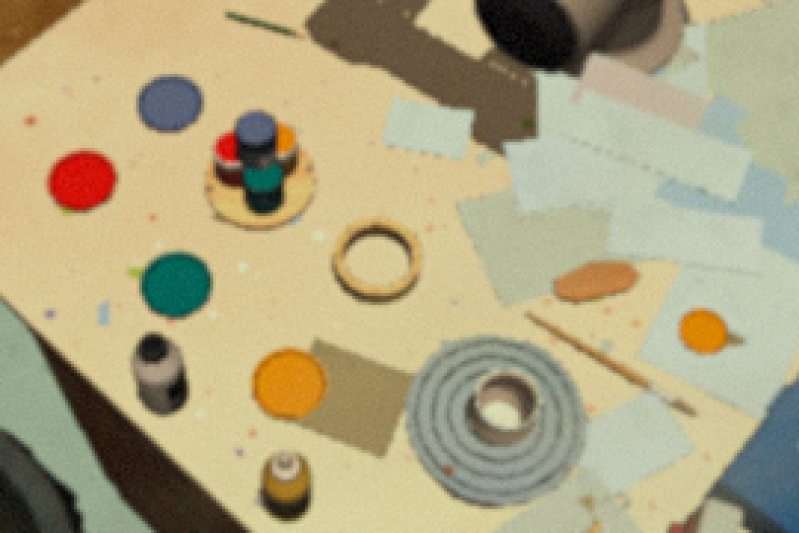

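View pics/s2.png

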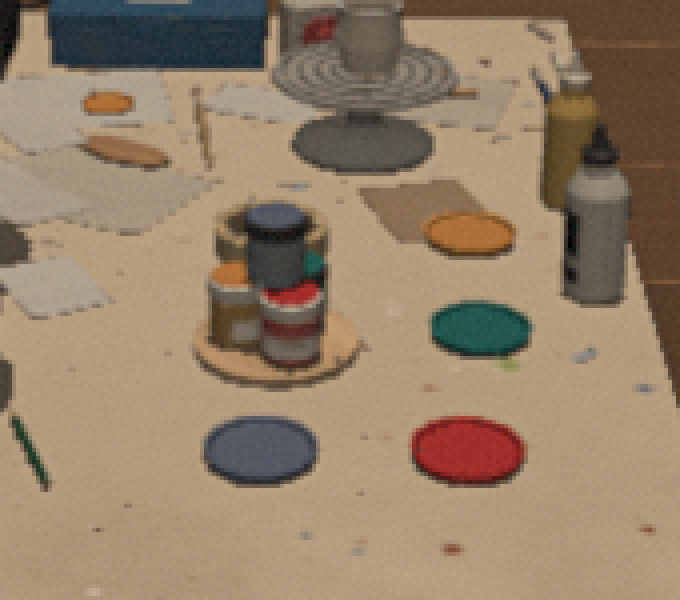

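Scene picture: the pile is at about (237,163) with slate on top, red left, amber right and teal nearest. The saucers are slate (208,144), red (177,171), teal (209,206). There are two amber discs: the large one at (247,239), about 25 px, and a small one at (387,222), about 17 px. The large one should be the 83 mm saucer; I'll measure both and view a crop.

Run:
```python
from h import *
a=bot.capture('scene');b=bot.capture('side')
for l in ['saucer_amber','saucer_teal','saucer_red','saucer_slate','tape']:
  for c in('scene','side'):
    for r in bot.masks_of(c,l)[:2]:
        v,u=np.nonzero(r['pixels']); P=np.array([at_z(c,x,y,9) for x,y in zip(u,v)])
        lo,hi=P.min(0),P.max(0); print(l,c,round(r['confidence'],2),((lo+hi)/2).round(1),P.mean(0).round(1),(hi-lo).round())
print('bottle base',at_z('scene',206,246,0),at_z('side',329,213,0))
print('turntable edge/foot side', [at_z('side',180+x/4,140+y/4,0).round() for x,y in((363,172),(292,145),(434,145),(363,120))])
print('olive bottle',at_z('side',180+570/4,140+205/4,0).round(), at_z('scene',150+285/2.96,110+510/2.96,0).round())
print('pile disc',[at_z('side',180+x/4,140+y/4,9).round() for x,y in((193,345),(360,345),(275,382))],[at_z('scene',150+x/2.96,110+y/2.96,9).round() for x,y in((206,187),(316,187),(262,227))])
print('slate top',at_z('scene',150+257/2.96,110+128/2.96,115),at_z('side',180+276/4,140+219/4,115))
p=bot.camera_params('wrist');R=np.array(p['R']);o=bot.get_obs()
print(-R.T@p['t']-np.array(o['tool_pos']),R.round(2).tolist(),p['fx'],p['cx'],p['cy'])
i=np.hstack([cv2.resize(a[222:256,228:266],None,fx=10,fy=10),cv2.resize(a[205:239,368:406],None,fx=10,fy=10)])
cv2.imwrite('pics/amb.png',i)
```

```text
saucer_amber scene 0.98 [634.  54.] [634.9  55. ] [80. 79.]
saucer_amber scene 0.69 [285.8 344.6] [285.6 344.5] [58. 60.]
saucer_amber side 0.55 [281.  322.7] [280.9 325. ] [44. 44.]
saucer_amber side 0.48 [632.3  43.3] [631.9  42.9] [74. 81.]
saucer_teal scene 0.61 [ 635.2 -118.7] [ 635.5 -117.7] [77. 78.]
saucer_teal side 0.72 [ 631.3 -129.6] [ 630.4 -130. ] [77. 92.]
saucer_red scene 0.75 [ 613.1 -299. ] [ 614.3 -299.2] [78. 79.]
saucer_red side 0.58 [ 611.5 -310.6] [ 611.4 -309.5] [77. 84.]
saucer_slate scene 0.88 [ 467.6 -302.2] [ 468.1 -301.6] [83. 82.]
saucer_slate side 0.93 [ 465.9 -311.3] [ 466.7 -312.3] [80. 85.]
tape scene 0.63 [458.1  25.2] [458.8  25.1] [108. 101.]
tape side 0.62 [460.7  32.7] [455.7  32.8] [ 96. 106.]
bottle base [737.65753418 -26.69094911] [731.64063441 -48.4157433 ]
turntable edge/foot side [array([539., 186.]), array([471., 247.]), array([608., 253.]), array([539., 314.])]
olive bottle [727. 121.] [736. 146.]
pile disc [array([ 407., -167.]), array([ 536., -162.]), array([ 473., -221.])] [array([ 523., -181.]), array([437., -87.]), array([518., -97.])]
slate top [ 472.26143835 -141.76003724] [ 471.19010939 -160.13228677]
[ 78.73450196  19.56352119 158.96785923] [[0.25, -0.97, 0.0], [-0.92, -0.24, 0.3], [-0.29, -0.08, -0.95]] 332.8611734042818 252.0002205011529 191.74000647133087
```

View pics/amb.png

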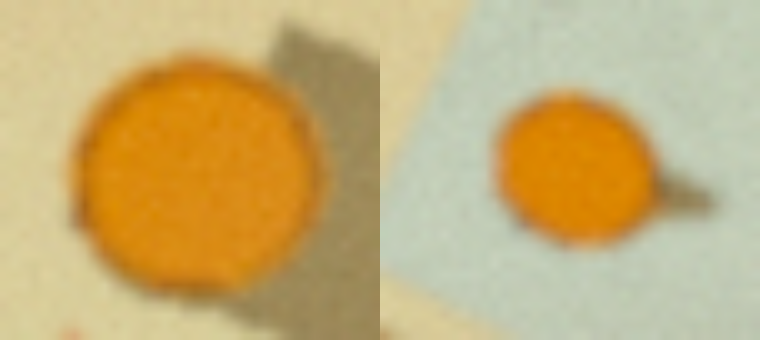

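The left disc at (247,239) measures about 80 mm, has a rim and fits the 83 mm description. The right one is only about 58 mm, a look-alike. Next I move over the pile for a wrist view.

Request:
jog_arm([
  [0.045,-0.026,-0.007],
  [0.045,-0.026,-0.007],
  [0.045,-0.026,-0.007],
  [0.045,-0.026,-0.007],
  [0.045,-0.026,-0.007],
  [0.045,-0.026,-0.007],
  [0.045,-0.026,-0.007],
  [0.045,-0.026,-0.007],
  [0.045,-0.026,-0.007],
  [0.045,-0.026,-0.007],
], twist=[0,0,0,0,0,0,0,0,0,0])

```text
time: 2.95
tool_pos: [503.2, -142.1, 297.1]
tcp_rot: [3.141, -0.0, 0.254]
contact_force: [-0.1, -0.9, -0.7]
grip_width: 91.9
finger_force: 0.0
```

Request:
jog_arm([
  [0,0,0],
  [0,0,0],
  [0,0,0],
], twist=[7.27,7.27,0])

```text
time: 3.32
tool_pos: [502.2, -143.4, 296.7]
tcp_rot: [3.142, 0.0, 0.002]
contact_force: [-0.3, -0.1, -0.2]
grip_width: 91.9
finger_force: 0.0
```

```bash
cat >> h.py <<'E'
def look(name,labels,zs):
    o=bot.get_obs(); p=bot.camera_params('wrist'); im=bot.capture('wrist'); cv2.imwrite(f'pics/{name}.png',im)
    print(o['time'],np.round(o['tool_pos'],1),np.round(o['tcp_rot'],4),np.round(o['joint_positions'],2))
    for l,z in zip(labels,zs):
        for r in bot.masks_of('wrist',l)[:2]:
            v,u=np.nonzero(r['pixels']); P=np.array([at_z('wrist',x,y,z,p) for x,y in zip(u,v)])
            lo,hi=P.min(0),P.max(0); print(l,round(r['confidence'],2),np.round(r['bbox']),((lo+hi)/2).round(1),P.mean(0).round(1),(hi-lo).round())
    return im,p
E
python3 - <<'E'
from h import *
im,p=look('w1',['pot_slate','pot_red','pot_amber','pot_teal','saucer_amber','saucer_teal','saucer_red','saucer_slate','tape','bottle_white'],[115,62,62,62,9,9,9,9,25,0])
E
```

```text
3.325 [ 502.2 -143.4  296.7] [3.1415e+00 1.0000e-04 1.5000e-03] [-0.42  0.29  1.4  -0.    1.45  1.14]
pot_slate 0.86 [256. 194.  47.  55.] [ 476.6 -146. ] [ 476.3 -146.1] [57. 46.]
pot_red 0.95 [276. 170.  39.  42.] [ 488.9 -172.5] [ 491.6 -174.7] [52. 46.]
pot_amber 0.58 [249. 215.  34.  18.] [ 430.1 -143.3] [ 426.8 -141.2] [20. 40.]
pot_teal 0.71 [235. 169.  37.  40.] [ 491.3 -122.4] [ 494.7 -120.6] [52. 44.]
saucer_amber 0.27 [250. 215.  32.  18.] [ 408.7 -141.8] [ 405.2 -140.3] [22. 43.]
saucer_teal 0.8 [232.  48.  63.  66.] [ 633.4 -118.3] [ 633.5 -119.9] [81. 82.]
saucer_red 0.62 [373.  66.  60.  67.] [ 613.2 -299.2] [ 613.4 -299. ] [81. 83.]
saucer_slate 0.89 [366. 175.  57.  60.] [ 467.1 -303.5] [ 468.  -303.1] [80. 82.]
tape 0.74 [131. 183.  76.  70.] [462.1  22.8] [462.9  24.2] [102. 104.]
```

View pics/w1.png

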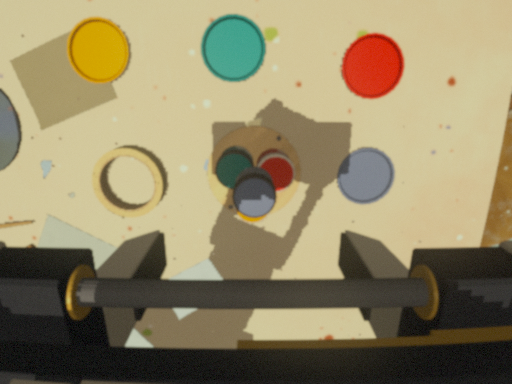

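Wrist view: amber saucer (99,50), teal saucer (233,48), red saucer (373,66), slate saucer (366,175). In the pile, slate lid is at (254,192) on top, teal lid (235,168), red lid (277,170), and amber is mostly hidden at (250,216). I refine by colour for the ones that matter.

```bash
cat >> h.py <<'E'
def blob(im,p,cu,cv_,rad,z,tol=28,name=''):
    lab=cv2.GaussianBlur(cv2.cvtColor(im,cv2.COLOR_BGR2LAB),(3,3),0).astype(int); c=np.median(lab[cv_-2:cv_+3,cu-2:cu+3].reshape(-1,3),0)
    w=np.array([.5,1.5,1.5]); m=(np.linalg.norm((lab-c)*w,axis=2)<tol).astype(np.uint8)
    mm=np.zeros_like(m); cv2.circle(mm,(cu,cv_),rad,1,-1); m&=mm
    n,L=cv2.connectedComponents(m); m=(L==L[cv_,cu]).astype(np.uint8)
    ct=max(cv2.findContours(m,0,cv2.CHAIN_APPROX_NONE)[0],key=cv2.contourArea)
    ct=cv2.convexHull(ct)
    P=np.array([at_z('wrist',x,y,z,p) for x,y in ct[:,0]],np.float32)
    c,r=cv2.minEnclosingCircle(P); A=np.c_[2*P,np.ones(len(P))]; s=np.linalg.lstsq(A,(P**2).sum(1),rcond=None)[0]
    print(name,'enc',np.round(c,1),round(r,1),'fit',s[:2].round(1),round(float(np.sqrt(s[2]+s[:2]@s[:2])),1))
    return s[:2]
E
python3 - <<'E'
from h import *
im=cv2.imread('pics/w1.png');p=bot.camera_params('wrist')
for n,u,v,r,z in [('amberS',99,50,40,9),('tealS',233,48,40,9),('redS',373,66,40,9),('slateS',366,175,40,9),('slate',254,190,28,115),('red',278,172,25,62),('teal',235,166,25,62)]:
    blob(im,p,u,v,r,z,name=n)
cv2.imwrite('pics/w1c.png',cv2.resize(im[115:235,195:315],None,fx=5,fy=5,interpolation=3))
E
```

```text
amberS enc [633.2  53.9] 40.2 fit [633.1  53.8] 39.9
tealS enc [ 632.8 -120.4] 40.2 fit [ 632.9 -120.4] 40.0
redS enc [ 613.  -299.6] 39.2 fit [ 613.2 -299.6] 38.9
slateS enc [ 467.1 -303.8] 41.1 fit [ 466.9 -303.7] 40.7
slate enc [ 479.4 -144.6] 29.5 fit [ 479.1 -143.2] 27.4
red enc [ 483.9 -173.4] 20.4 fit [ 483.7 -173.4] 20.2
teal enc [ 489.2 -125.7] 28.0 fit [ 489.3 -126.7] 26.5
```

View pics/w1c.png

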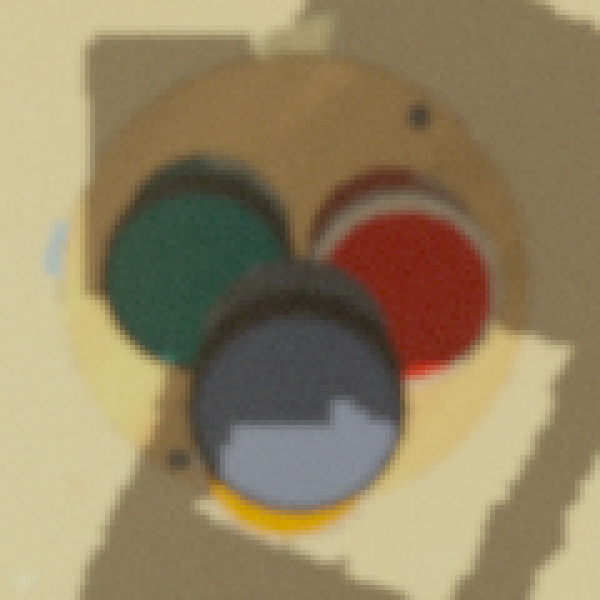

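The crop shows the slate lid centred at picture pixel (254.2,197), red dot at (276.6,173.2), teal dot at (234.2,170.3), and the disc at (253.7,169.5).

Run:
```python
from h import *
p=bot.camera_params('wrist')
s=at_z('wrist',254.2,197,115,p);r=at_z('wrist',276.6,173.2,62,p);t=at_z('wrist',234.2,170.3,62,p);d=at_z('wrist',253.7,169.5,9,p)
print(s,r,t,d,np.linalg.norm(r-t))
m=(r+t)/2;u=(r-t)/50; n=np.array([u[1],-u[0]]); print('amber',m+43.3*n,m-43.3*n,'mid',m+14.4*n,m-14.4*n)
```

```text
[ 471.00782397 -147.00185183] [ 484.07847161 -174.6312225 ] [ 487.66320927 -123.01008288] [ 475.91795084 -147.02569521] 51.745457769167395
amber [ 441.16693353 -145.71626987] [ 530.57474735 -151.92503551] mid [ 471.00395223 -147.78824824] [ 500.73772865 -149.85305714]
```

Request:
jog_arm([
  [-0.0156,0.0018,0.025],
  [-0.0156,0.0018,0.05],
  [0,0,0.05],
  [0,0,0.05],
  [0,0,0.03],
  [0,0,0.018],
  [0,0,0],
], twist=[0,0,0,0,0,0,0])

```text
time: 4.75
tool_pos: [470.2, -146.8, 72.6]
tcp_rot: [-3.14, 0.003, 0.0]
contact_force: [-0.1, 0.9, 0.9]
grip_width: 91.8
finger_force: 0.0
```

Request:
jog_arm([
  [0,0,0],
  [0,0,0],
  [0,0,0],
  [0,0,0],
  [0,0,0],
], twist=[0,0,0,0,0], jaw=0.03)

```text
time: 5.38
tool_pos: [471.0, -147.2, 73.9]
tcp_rot: [3.141, -0.0, 0.0]
contact_force: [-0.6, 0.3, 1.7]
grip_width: 47.1
finger_force: 30.0
```

Request:
jog_arm([
  [0,0,-0.015],
  [0,0,-0.035],
  [-0.001,0.0391,0],
  [-0.001,0.0391,0],
  [-0.001,0.0391,0],
  [-0.001,0.0391,0],
  [0,0,0.03],
  [0,0,0.04],
  [0,0,0.025],
  [0,0,0.011],
], twist=[0,0,0,0,0,0,0,0,0,0])

```text
time: 6.62
tool_pos: [466.6, -303.3, 17.1]
tcp_rot: [-3.141, 0.001, -0.0]
contact_force: [0.1, 0.1, -0.2]
grip_width: 47.2
finger_force: 30.0
```

Request:
jog_arm([
  [0,0,0],
  [0,0,0.001],
  [0,0,0],
], twist=[0,0,0])

```text
time: 7.0
tool_pos: [467.5, -303.9, 17.7]
tcp_rot: [3.14, -0.001, 0.0]
contact_force: [0.0, -0.2, -1.5]
grip_width: 47.1
finger_force: 30.0
```

Request:
jog_arm([
  [0,0,0.001],
  [0,0,0],
], twist=[0,0])

```text
time: 7.25
tool_pos: [467.0, -303.6, 15.9]
tcp_rot: [3.141, -0.0, 0.0]
contact_force: [0.6, -0.5, -0.6]
grip_width: 46.9
finger_force: 30.0
```

Request:
jog_arm([
  [0,0,0],
  [0,0,0],
  [0,0,0],
], twist=[0,0,0], jaw=0.075)

```text
time: 7.62
tool_pos: [467.0, -303.6, 15.7]
tcp_rot: [3.141, -0.0, 0.0]
contact_force: [0.7, -0.1, 0.5]
grip_width: 72.1
finger_force: 0.0
```

Request:
jog_arm([
  [0,0,-0.03],
  [0,0,-0.06],
  [0,-0.031,-0.06],
  [0,-0.031,-0.06],
  [0,-0.031,-0.06],
  [0,-0.031,0],
  [0,-0.031,0],
  [0,0,0],
], twist=[0,0,0,0,0,0,0,0])

```text
time: 8.62
tool_pos: [466.8, -153.8, 272.7]
tcp_rot: [3.142, -0.0, 0.003]
contact_force: [-0.3, -0.0, 0.5]
grip_width: 75.1
finger_force: 0.0
```

Run:
```python
from h import *
im,p=look('w2',['pot_slate','pot_red','pot_amber','pot_teal'],[57,62,62,62])
```

```text
8.625 [ 466.8 -153.8  272.7] [ 3.1416e+00 -4.0000e-04  2.6000e-03] [-0.47  0.25  1.53  0.    1.36  1.09]
pot_slate 0.95 [378. 162.  52.  46.] [ 469.7 -297.6] [ 471.2 -297.8] [52. 61.]
pot_slate 0.55 [78. 28. 68. 56.] [615.   30.6] [617.4  30.2] [55. 74.]
pot_red 0.6 [270. 144.  40.  47.] [ 486.4 -172.2] [ 486.3 -172.1] [51. 46.]
pot_amber 0.85 [242. 181.  40.  47.] [ 447.4 -145.1] [ 445.7 -145.1] [55. 45.]
pot_teal 0.75 [227. 144.  44.  45.] [ 489.1 -123.4] [ 489.5 -124.1] [49. 47.]
pot_teal 0.4 [223.  27.  66.  50.] [ 611.6 -123.8] [ 614.3 -124.4] [49. 69.]
```

View pics/w2.png

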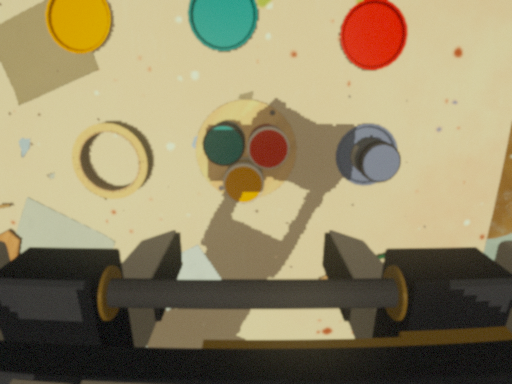

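Slate stands in its saucer (379,160). The lower lids show as teal (224,143), red (269,148), amber (243,183).

Run:
```python
from h import *
im=cv2.imread('pics/w2.png');p=bot.camera_params('wrist')
for n,u,v,r,z in [('slate',381,161,19,57),('red',269,149,21,62),('teal',224,145,22,62)]: blob(im,p,u,v,r,z,name=n)
for n,u,v in [('red',269,149),('teal',223.7,144.7),('amber',243.3,182)]: print(n,at_z('wrist',u,v,62,p))
cv2.imwrite('pics/w2c.png',cv2.resize(im[115:215,190:310],None,fx=5,fy=5,interpolation=3))
```

```text
slate enc [ 467.4 -307.7] 22.5 fit [ 467.5 -307.6] 21.9
red enc [ 483.4 -175.3] 20.6 fit [ 483.3 -175.4] 20.4
teal enc [ 487.3 -127.2] 24.4 fit [ 487.6 -126.8] 23.7
red [ 482.9074315  -176.37796442]
teal [ 487.78267616 -125.81872751]
amber [ 444.57916157 -147.3411805 ]
```

View pics/w2c.png

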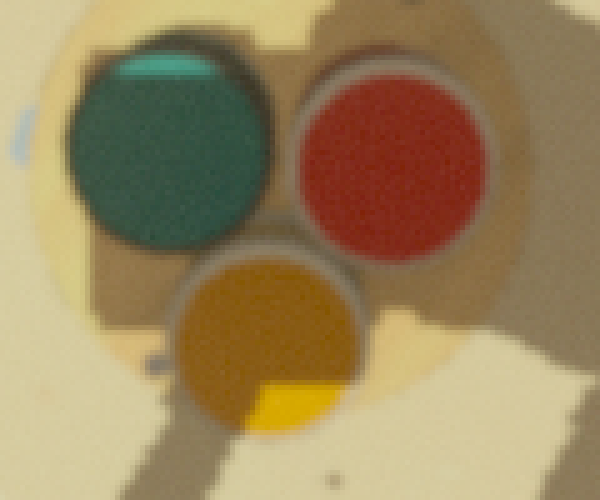

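Request:
jog_arm([
  [-0.013,-0.0037,0.04],
  [-0.013,-0.0036,0.05],
  [0,0,0.05],
  [0,0,0.05],
  [0,0,0.04],
  [0,0,0.022],
  [0,0,0],
], twist=[0,0,0,0,0,0,0])

```text
time: 9.75
tool_pos: [439.9, -148.3, 18.8]
tcp_rot: [-3.14, 0.003, -0.001]
contact_force: [0.1, 0.0, 0.2]
grip_width: 74.6
finger_force: 0.0
```

Request:
jog_arm([
  [0,0,0],
  [0,0,0],
  [0,0,0],
  [0,0,0],
  [0,0,0],
], twist=[0,0,0,0,0], jaw=0.03)

```text
time: 10.38
tool_pos: [441.4, -148.4, 21.0]
tcp_rot: [3.141, -0.001, 0.0]
contact_force: [-1.2, 0.9, 5.4]
grip_width: 47.1
finger_force: 30.0
```

Run:
```python
from h import *
def tri(a,b):
    o1,d1=ray('scene',*a);o2,d2=ray('side',*b);A=np.c_[d1,-d2];s=np.linalg.lstsq(A,o2-o1,rcond=None)[0]
    return (o1+s[0]*d1).round(),(o2+s[1]*d2).round()
S=lambda x,y:(150+x/2.96,110+y/2.96); D=lambda x,y:(180+x/4,140+y/4)
print('disc centre',tri(S(497,420),D(366,76)))
c=tri(S(497,420),D(366,76))[1]
print('edges',[at_z('scene',*S(*q),c[2]).round() for q in((408,420),(586,420),(497,336),(497,504))],[at_z('side',*D(*q),c[2]).round() for q in((272,75),(460,75))])
print('white top',tri(S(150,340),D(600,135)),'olive top',tri(S(285,460),D(575,75)))
```

```text
disc centre (array([540., 253.,  71.]), array([541., 253.,  71.]))
edges [array([600., 188.]), array([480., 318.]), array([469., 196.]), array([607., 307.])] [array([451., 251.]), array([631., 259.])]
white top (array([729., -36., 135.]), array([727., -36., 135.])) olive top (array([724., 139., 120.]), array([725., 139., 119.]))
```

Request:
jog_arm([
  [0,0,-0.015],
  [0,0,-0.04],
  [0,0,-0.045],
  [0.0384,-0.0404,0],
  [0.0384,-0.0404,0],
  [0.0384,-0.0404,0],
  [0.0384,-0.0404,0],
  [0.0384,-0.0404,0],
  [0,0,0.04],
  [0,0,0.03],
], twist=[0,0,0,0,0,0,0,0,0,0])

```text
time: 11.62
tool_pos: [632.5, 54.8, 48.5]
tcp_rot: [3.141, 0.001, 0.002]
contact_force: [-0.1, -0.9, -0.7]
grip_width: 47.3
finger_force: 30.0
```

Request:
jog_arm([
  [0,0,0.015],
  [0,0,0.01],
  [0,0,0.006],
  [0,0,0],
], twist=[0,0,0,0])

```text
time: 12.12
tool_pos: [633.2, 53.7, 19.7]
tcp_rot: [3.141, -0.001, -0.0]
contact_force: [-0.6, -0.6, -0.7]
grip_width: 47.1
finger_force: 30.0
```

Request:
jog_arm([
  [0,0,0.0025],
  [0,0,0.001],
  [0,0,0],
], twist=[0,0,0])

```text
time: 12.5
tool_pos: [633.1, 53.8, 16.1]
tcp_rot: [3.141, -0.001, 0.0]
contact_force: [0.2, -0.7, 0.1]
grip_width: 47.5
finger_force: 30.0
```

Request:
jog_arm([
  [0,0,0.0005],
  [0,0,0],
  [0,0,0],
], twist=[0,0,0], jaw=0.075)

```text
time: 12.88
tool_pos: [632.9, 53.8, 15.3]
tcp_rot: [3.142, -0.0, 0.0]
contact_force: [0.1, 0.3, 0.4]
grip_width: 72.1
finger_force: 0.0
```

Request:
jog_arm([
  [0,0,-0.03],
  [0,0,-0.06],
  [0,0,-0.06],
  [-0.03,0.04,-0.03],
  [-0.03,0.04,-0.03],
  [-0.03,0.04,-0.03],
  [-0.03,0.04,0],
  [-0.03,0.04,0],
  [0,0,0],
  [0,0,0],
], twist=[0,0,0,0,0,0,0,0,0,0])

```text
time: 14.12
tool_pos: [483.2, -146.0, 255.5]
tcp_rot: [-3.141, -0.001, -0.001]
contact_force: [-0.4, 0.1, -0.4]
grip_width: 75.0
finger_force: 0.0
```

Run:
```python
from h import *
im,p=look('w3',['pot_slate','pot_red','pot_amber','pot_teal'],[57,62,57,62])
```

```text
14.125 [ 483.2 -146.   255.5] [-3.1414e+00 -6.0000e-04 -6.0000e-04] [-0.45  0.28  1.53  0.    1.33  1.13]
pot_slate 0.63 [388. 178.  60.  51.] [ 470.8 -296.7] [ 472.2 -296.8] [56. 62.]
pot_red 0.93 [276. 164.  48.  53.] [ 487.  -172.5] [ 487.2 -171.7] [54. 47.]
pot_amber 0.57 [66. 26. 66. 50.] [630.5  42.6] [630.1  43. ] [50. 68.]
pot_teal 0.68 [232. 162.  42.  46.] [ 489.2 -123.2] [ 490.2 -123.9] [52. 48.]
pot_teal 0.34 [276. 163.  46.  48.] [ 487.6 -172.5] [ 487.5 -171.4] [53. 47.]
```

View pics/w3.png

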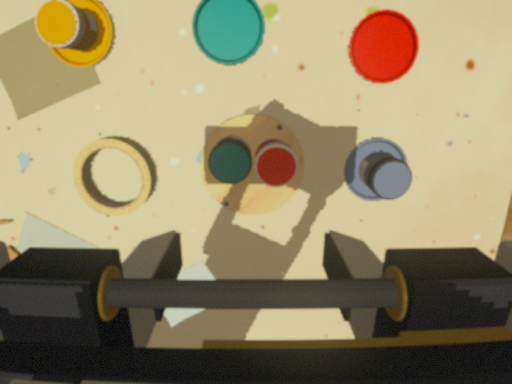

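Amber stands in its saucer (66,26) and slate in its own (390,178). Red lid is at (277,165) and teal lid at (231,161), both undisturbed. I pick red with the jaws turned 60°.

Request:
jog_arm([
  [0,0.029,0.02],
  [0,0,0.027],
  [0,0,0.027],
  [0,0,0.027],
  [0,0,0.027],
  [0,0,0.027],
  [0,0,0.025],
  [0,0,0.03],
  [0,0,0.025],
  [0,0,0],
], twist=[0,-10,-10,-10,-10,-10,-10,0,0,0])

```text
time: 15.62
tool_pos: [482.1, -174.1, 18.7]
tcp_rot: [-3.138, 0.0, 1.048]
contact_force: [0.2, 0.2, 0.7]
grip_width: 75.0
finger_force: 0.0
```

Request:
jog_arm([
  [0,0,0],
  [0,0,0],
  [0,0,0],
  [0,0,0],
  [0,0,0],
], twist=[0,0,0,0,0], jaw=0.03)

```text
time: 16.25
tool_pos: [483.3, -175.4, 21.0]
tcp_rot: [3.14, -0.0, 1.047]
contact_force: [-0.3, 0.9, 5.9]
grip_width: 47.1
finger_force: 30.0
```

Request:
jog_arm([
  [0,0,-0.015],
  [0,0,-0.055],
  [-0.0106,0.0437,0],
  [-0.0106,0.0437,0],
  [-0.0106,0.0437,0],
  [-0.0106,0.0437,0],
  [0,0,0.035],
  [0,0,0.02],
  [0,0,0.012],
  [0,0,0.006],
], twist=[0,0,0,0,0,0,0,0,0,0])

```text
time: 17.5
tool_pos: [613.0, -299.0, 17.2]
tcp_rot: [-3.141, 0.0, 1.047]
contact_force: [0.0, -1.0, -0.1]
grip_width: 47.2
finger_force: 30.0
```

Request:
jog_arm([
  [0,0,0],
  [0,0,0.001],
  [0,0,0],
], twist=[0,0,0])

```text
time: 17.88
tool_pos: [613.4, -299.4, 17.0]
tcp_rot: [3.14, 0.0, 1.047]
contact_force: [0.2, -0.1, -1.9]
grip_width: 47.1
finger_force: 30.0
```

Request:
jog_arm([
  [0,0,0.001],
  [0,0,0],
], twist=[0,0])

```text
time: 18.12
tool_pos: [613.4, -299.5, 16.1]
tcp_rot: [3.141, 0.0, 1.047]
contact_force: [-1.0, 0.3, 3.9]
grip_width: 47.2
finger_force: 30.0
```

Request:
jog_arm([
  [0,0,0],
  [0,0,0],
  [0,0,0],
], twist=[0,0,0], jaw=0.075)

```text
time: 18.5
tool_pos: [613.0, -299.3, 15.0]
tcp_rot: [-3.141, 0.0, 1.047]
contact_force: [0.4, -0.4, -0.7]
grip_width: 72.3
finger_force: 0.0
```

Request:
jog_arm([
  [0,0,-0.03],
  [0,0,-0.05],
  [0,0,-0.04],
  [0,0,-0.04],
  [0,0,-0.04],
  [0,0,-0.04],
  [0,0,0],
  [0,0,0],
  [0,0,0],
], twist=[0,0,10,10,10,10,10,10,0])

```text
time: 19.62
tool_pos: [613.1, -299.2, 255.1]
tcp_rot: [-3.141, 0.0, 0.002]
contact_force: [0.1, -1.2, 0.3]
grip_width: 74.9
finger_force: 0.0
```

Request:
jog_arm([
  [-0.0315,-0.0437,0],
  [-0.0315,-0.0437,0],
  [-0.0315,-0.0437,0],
  [-0.0315,-0.0437,0],
  [0,0,0],
  [0,0,0],
], twist=[0,0,0,0,0,0])

```text
time: 20.38
tool_pos: [487.7, -124.9, 255.7]
tcp_rot: [3.141, -0.001, 0.003]
contact_force: [-0.3, -0.0, -0.6]
grip_width: 75.5
finger_force: 0.0
```

Run:
```python
from h import *
im,p=look('w4',['pot_red','pot_teal'],[57,62])
```

```text
20.375 [ 487.7 -124.9  255.7] [ 3.1407e+00 -1.3000e-03  2.6000e-03] [-0.4   0.28  1.53 -0.    1.33  1.17]
pot_red 0.75 [412.  47.  57.  54.] [ 614.1 -288.9] [ 613.  -289.4] [50. 63.]
pot_teal 0.4 [84. 27. 64. 54.] [631.1  41.5] [629.9  41.9] [51. 64.]
```

View pics/w4.png

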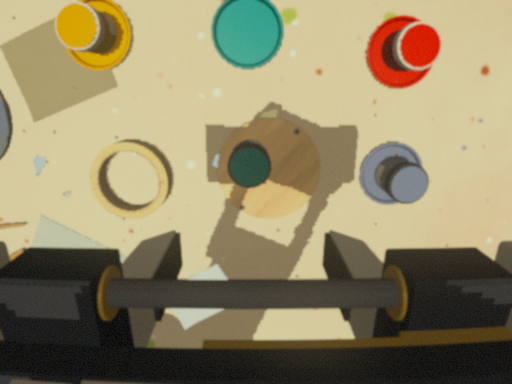

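Red stands in its saucer (412,47). Teal's lid is alone at about (249.5,164).

Run:
```python
from h import *
im=cv2.imread('pics/w4.png');p=bot.camera_params('wrist')
blob(im,p,249,164,24,62,name='teal',tol=22);print(at_z('wrist',249.5,164,62,p)); blob(im,p,248,32,40,9,name='tealS')
```

```text
teal enc [ 490.5 -122.4] 25.0 fit [ 490.1 -122.7] 23.5
[ 490.49289808 -123.81639488]
tealS enc [ 632.7 -120.9] 40.4 fit [ 632.6 -120.8] 40.0
```

Request:
jog_arm([
  [0.0015,-0.001,0.03],
  [0,0,0.05],
  [0,0,0.05],
  [0,0,0.05],
  [0,0,0.035],
  [0,0,0.02],
  [0,0,0],
], twist=[0,0,0,0,0,0,0])

```text
time: 21.4
tool_pos: [487.9, -123.8, 18.5]
tcp_rot: [-3.14, 0.004, -0.0]
contact_force: [-0.6, 0.8, 0.2]
grip_width: 75.1
finger_force: 0.0
```

Request:
jog_arm([
  [0,0,0],
  [0,0,0],
  [0,0,0],
  [0,0,0],
  [0,0,0],
], twist=[0,0,0,0,0], jaw=0.03)

```text
time: 22.02
tool_pos: [489.1, -123.7, 21.0]
tcp_rot: [3.141, -0.001, 0.0]
contact_force: [-1.1, -0.8, 6.5]
grip_width: 47.4
finger_force: 30.0
```

Request:
jog_arm([
  [0,0,-0.015],
  [0,0,-0.055],
  [0.036,-0.0008,0],
  [0.036,-0.0008,0],
  [0.036,-0.0008,0],
  [0.036,-0.0008,0],
  [0,0,0.035],
  [0,0,0.02],
  [0,0,0.012],
  [0,0,0.006],
], twist=[0,0,0,0,0,0,0,0,0,0])

```text
time: 23.28
tool_pos: [632.6, -120.3, 17.3]
tcp_rot: [3.142, 0.0, -0.0]
contact_force: [0.3, 0.7, -0.4]
grip_width: 47.0
finger_force: 30.0
```

Request:
jog_arm([
  [0,0,0],
  [0,0,0.001],
  [0,0,0.001],
  [0,0,0],
], twist=[0,0,0,0])

```text
time: 23.78
tool_pos: [633.0, -120.5, 16.1]
tcp_rot: [3.141, -0.001, 0.0]
contact_force: [-0.1, 1.3, 2.7]
grip_width: 47.0
finger_force: 30.0
```

Request:
jog_arm([
  [0,0,0],
  [0,0,0],
  [0,0,0],
], twist=[0,0,0], jaw=0.075)

```text
time: 24.15
tool_pos: [632.5, -120.3, 15.1]
tcp_rot: [-3.142, 0.0, 0.0]
contact_force: [0.1, -0.3, 0.8]
grip_width: 72.0
finger_force: 0.0
```

Request:
jog_arm([
  [0,0,-0.03],
  [0,0,-0.06],
  [0,0,-0.06],
  [-0.03,0,-0.06],
  [-0.05,0,-0.03],
  [-0.05,0,0],
  [0,0,0],
  [0,0,0],
], twist=[0,0,0,0,0,0,0,0])

```text
time: 25.15
tool_pos: [505.3, -120.5, 251.6]
tcp_rot: [3.141, -0.001, -0.0]
contact_force: [0.6, -1.3, 0.9]
grip_width: 75.0
finger_force: 0.0
```

Run:
```python
from h import *
im,p=look('w5',[],[])
for n,X,Y in [('amber',633.1,53.8),('teal',632.9,-120.5),('red',613.2,-299.5),('slate',467,-303.7)]:
    for z,r,c in((57,24,(255,0,255)),(9,41.5,(255,255,255))):
        P=np.array([proj('wrist',[X+r*np.cos(a),Y+r*np.sin(a),z],p) for a in np.linspace(0,6.28,60)])
        cv2.polylines(im,[np.int32((P)*16)],True,c,1,cv2.LINE_AA,4)
cv2.imwrite('pics/w5o.png',cv2.resize(im[:260],None,fx=1.56,fy=1.56,interpolation=3))
```

```text
25.15 [ 505.3 -120.5  251.6] [ 3.1411e+00 -1.4000e-03 -3.0000e-04] [-0.38  0.31  1.5   0.    1.33  1.19]
```

View pics/w5o.png

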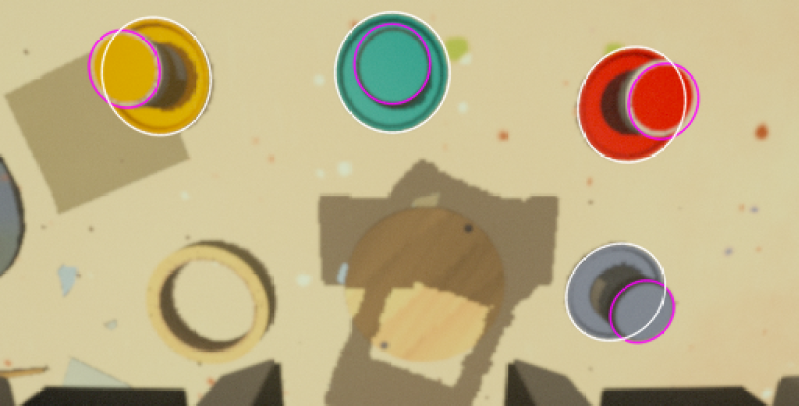

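All four pots stand centred in their saucers: the lid and rim outlines predicted from the placed positions match the picture within about 2 mm. The tape is still in place at (212,300).

```bash
python3 -c "
from plant import bot
print(bot.close_job())"
```

```text
the job is handed in; nothing more can be done
None
```

All four pots are upright in the middle of their own saucers, with slate lifted off first and the job handed in at about 25 s; I steered clear of the tape and white bottle (the bottle was out of view in the final picture).

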